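# Reset the tripped dust extractor

### The job

The dust extractor has tripped, and a wooden disc has been left lying over the round well of its control row. Using only the fingertips, push the disc along the lid until the round well is quite clear, without gripping or lifting it and leaving it lying flat on top of the control row; then reach into that well and press the sunken reset button fully down, so that it stays down, and only after that press the raised round start button fully in and let it come out again. Do not press the button in the square well, and leave everything else where it lies.

Things in the scene. Friction and masses are not known exactly. Their poses are not given: they have to be found in the camera images.
- reset_box: Fixed grey steel box with the round well, 200 mm (its x) by 108 mm, 60 mm high, on a 12 mm board: flat lid 72 mm above the bench. Origin: centre of underside; x points away from the robot (within 0.35 rad). Lid behind the well is bare up to a 6 mm lip along the far edge. One of three such boxes side by side, 112 mm apart, lids level, axes parallel; their order varies.
- reset_mouth (a point): Centre of the mouth of the round well, level with the lid, 45 mm in front (box -x) of the lid centre: a plain round hole 48 mm wide, upright walls, floor 32 mm below the lid. At its centre is the sunken reset button. At the start the wooden disc covers it.
- reset_button_top (a point): Centre of the top of the reset button: black, round, 32 mm wide, upright axis, its top 18 mm below the lid while tripped and 24 mm when fully down. Moves with it.
- reset_button (a joint): Travel of the reset button in m: 0 tripped (up), 0.006 fully down. No spring: it moves down against about 3 N of friction and stays where it is left.
- start_button_top (a point): Centre of the top of the raised start button: black, round, 36 mm wide, in a steel collar (50 mm wide, 4 mm high) on another box's lid, 45 mm in front of that lid's centre. Its top stands 14 mm above the lid, 8 mm when fully in. Moves with it.
- start_button (a joint): Travel of the start button in m: 0 out, 0.006 fully in. Spring: about 2.4 N to begin, 5 N fully in; it comes back by itself.
- pulse_button_top (a point): Centre of the top of a square black button, 32 mm wide, sunk 18 mm deep in the square well (48 mm) of the third box, 45 mm in front of that lid's centre. Not to be pressed.
- pulse_button (a joint): Travel of the button in the square well in m: 0 out, 0.006 in; springs back.
- disc: Loose flat disc of light wood, 70 mm across, 22 mm thick, about 60 g. Origin at the centre of its underside, z up. Lies flat on the lid over the round well at the start.
- sanding_block: Bystander: cork sanding block 40 x 70 x 18 mm lying on the rear of the lid with the square well. Origin centre of underside.
- pencil: Bystander: flat pencil stub 12 x 75 x 8 mm lying on the rear of the lid with the start button. Origin centre of underside.
- gouge_a: Bystander: gouge lying on the bench left of the board, 120 mm wooden handle, 130 mm blade 18 mm wide. Origin under the joint of handle and blade.
- gouge_b: Bystander: like the other gouge, farther left, with a blade 10 mm wide.
- mallet: Bystander: wooden mallet lying on the bench right of the board, head 130 x 75 x 60 mm, whole length 335 mm. Origin at bench level, in the handle, 55 mm from the head.
- wax_jar: Bystander: closed amber jar 70 mm wide, 65 mm high, beyond the board. Origin centre of underside.
- offcut: Bystander: wood offcut 50 x 110 x 35 mm, beyond the board. Origin centre of underside.
Not all that is in view belongs to the job. What is shaped like the disc but grey or turquoise is not meant.

How it is judged:
On the way, in this order (a step that is already met when the one before it is completed fails the run):
1. the disc is pushed clear of the round well (horizontal distance between disc and reset_mouth above 0.057 m), for 0.1 s.
2. the reset button is pressed fully down (value of joint reset_button above 0.005 m), for 0.1 s.
3. then the start button is pressed fully in (value of joint start_button above 0.0045 m), for 0.05 s.
At the end, for the whole second after the job is handed in: Reset button at least 5 of 6 mm down, start button out again (under 2 mm), square-well button out; disc still and flat on the lids (3 mm, 0.1 rad), its centre over 57 mm from the round well's; bystanders within 20 mm of where they lay (value of joint reset_button above 0.005 m and value of joint each of start_button, pulse_button below 0.002 m and horizontal distance between disc and reset_mouth above 0.057 m and height (world z) of disc between 0.069 and 0.075 m and angle between disc's own z axis and vertical below 0.1 rad and linear speed of disc below 0.01 m/s and distance of each of sanding_block, pencil, gouge_a, gouge_b, mallet, wax_jar, offcut from where it was at the start of the episode below 0.02 m); the robot touches nothing.
It fails at once if the disc is lifted (12 mm or more), tipped over or knocked off the control row (height (world z) of disc above 0.084 m or angle between disc's own z axis and vertical above 0.5 rad or height (world z) of disc below 0.057 m).
It fails at once if the disc is gripped or jammed (over 15 N from the fingers) (contact force between the fingers and disc above 15 N).
It fails at once if start is pressed before the reset button is down (value of joint start_button above 0.003 m and value of joint reset_button below 0.005 m).
It fails at once if the button in the square well is pressed (value of joint pulse_button above 0.003 m).
It fails at once if a bystander is pushed away or lifted (distance of any of sanding_block, pencil, gouge_a, gouge_b, mallet, wax_jar, offcut from where it was at the start of the episode above 0.03 m).
It also fails if it takes over 45 s, if anything falls off the work surface, if the arm or the gripper's body presses on something with over 40 N, if the wrist force passes 120 N, or if a joint passes its speed limit or range.

### The arm

A 6-joint arm with a two-finger parallel gripper is mounted at the origin on the work surface. World frame = base frame: x ahead of the robot, y to its left, z up, the work surface at z = 0. Lengths are in m, angles in rad, forces in N, time in s.
With the tool pointing down it reaches from about 0.35 to 0.775 m from the base axis. Payload 7.3 kg.
Tool frame: the origin (TCP) lies between the finger pads; the fingertips stand 14 mm ahead of it and the grasp point (between the pads) lies 5 mm behind it; z points along the fingers, y is the direction in which the jaws open and shut (so a half turn about z gives the same grasp; the last joint's range is limited). The gripper opens to 92 mm and grips with 3 to 60 N. Pads are 19 mm wide; open, the fingers measure 130 mm over their backs; the gripper's body (75 mm by 190 mm) begins 47 mm behind the grasp point.
Start: joints at [-1.309, 0.342, 1.524, -0, 1.275, -0.146], TCP at [0.208, -0.482, 0.241] pointing down, gripper open.
Joint ranges: [-2.53, 2.53], [-0.77, 2.02], [0.04, 2.7], [-1, 4.14], [0.28, 2.66], [-3.11, 3.11]. Speed limits (rad/s): [2.57, 2.57, 3.14, 3.14, 3.14, 3.14].

### API

Orientations are given as [roll, pitch, yaw] about the fixed x, y, z axes, in that order (R = Rz(yaw) Ry(pitch) Rx(roll)).
In Python, from cell import robot gives the robot as it stands.
- The arm moves only by the shell command python3 -m creep 'ROWS' [FORCE]. ROWS is JSON, a list that holds one entry, the list of rows, each a list of 7 numbers: the shift along the tool's x, y, z in cm, then the turn, a rotation vector about the tool's x, y, z in degrees, then the gripper command: -1 is shut, 1 is fully open, values between are in proportion. In form: [[[tx, ty, tz, wx, wy, wz, gripper], ...]]. A call has 1 to 8 rows; each row is the pose to reach, as a shift and turn from the pose measured when the call began, along the tool's axes at that moment; what a row does not reach only later rows make up. A row lasts 1/10 s, in which the tool goes at most 50 mm and 8.59 degrees, less where a joint would pass 70% of its speed; a pose out of reach is approached as far as the arm can. A call with a gripper value outside its range is refused whole. The fingers move at their own pace and stop on an object; FORCE is the grip in N (left out, the last holds). Time passes only in rows, so rows that repeat a pose let the fingers close. It gives the time, the measured TCP pose, the force and the opening at its end, in the units of the state.
- robot.observe(): the state, without advancing time (a new reading comes with each control period).
- robot.read_camera(name): name is "side" or "top" or "wrist"; returns the picture (400x640x3 uint8, red, green, blue); there is no depth.
- robot.camera_params(name): a dict with "camera_matrix" (3x3 intrinsics, pixels), "R" (3x3) and "t" (3): a world point X has camera coordinates R X + t. Camera axes: x right, y down, z forward; pixel columns grow to the right and rows downward; lengths in m; the calibration is good to about 2 mm. A picture is of the moment at which its call begins: read the wrist's pose just before it. camera_params takes no time and is no camera call; for the wrist camera it gives the pose at the moment of the call.
- robot.hand_in(): hands the job in, once; it reports no verdict.
Trained networks look in the newest picture that a camera, given by its name, has taken for a name from the list of things; names that differ only in an ending like _2 or _b are one class to them, and where a whole thing is asked for, a point or a joint stands for the part that bears it (a point fixed in the world has none). Each returns a list of dicts, best first, with "score" (0 to 1); they miss things now and then, are a little off and sometimes report something else, mostly with a low value. They report only what shows in the picture. A call takes as long as a camera call. They do not tell look-alikes from the thing itself.
- robot.look_for(camera, label): "centre" ([x, y, z] in m, in the coordinates of the camera as it stood for that picture, good to about 4 mm: the middle of the surface that is visible of it).
- robot.masks_of(camera, label): "mask" (400x640 bool, what is visible of it).
The state is a dict: "time": time; "qpos": joint angles; "qvel": joint speeds; "joint_efforts": joint torques, N m; "tool_pos": TCP position; "tool_rot": TCP orientation; "contact_force": force on the tool from outside, world axes, zero at the start; "torque": the same for the moment, N m; "opening": finger opening in m.
Only numpy, scipy, OpenCV 4.12 (cv2) and the standard library are available. Lean on these libraries where they do the work, as an engineer would, in place of code of your own. Each camera call takes 0.05 s, during which the arm holds its last target.

## Working session

There is one attempt and no reset: what is moved stays moved. The work goes in short steps, Python scripts to look and compute and a shell command to move; the robot and the scene stay as the last step left them, time stands still between calls to the robot, and variables do not carry over. Pictures are saved under pics/ and viewed, and the job is handed in when it is done.

```bash
ls; mkdir -p pics; python3 - <<'E'
from cell import robot
import cv2
for n in ["side","top"]:
    im=robot.read_camera(n); cv2.imwrite(f"pics/{n}0.png",im[:,:,::-1])
    p=robot.camera_params(n); print(n,p)
print(robot.observe())
E
```

```text
pics
side {'camera_matrix': array([[393.3064844 ,   0.        , 314.23479283],
       [  0.        , 393.3064844 , 199.92750403],
       [  0.        ,   0.        ,   1.        ]]), 'R': array([[-9.18227947e-01, -3.96052302e-01, -1.06750949e-04],
       [-2.72924893e-01,  6.32958329e-01, -7.24483096e-01],
       [ 2.87000767e-01, -6.65211491e-01, -6.89292559e-01]]), 't': array([0.53613924, 0.20545229, 0.73095236])}
top {'camera_matrix': array([[445.26176469,   0.        , 323.92088467],
       [  0.        , 445.26176469, 205.4846305 ],
       [  0.        ,   0.        ,   1.        ]]), 'R': array([[-1.66865859e-02, -9.99859804e-01, -1.38950267e-03],
       [-9.93609395e-01,  1.67373988e-02, -1.11625400e-01],
       [ 1.11633007e-01, -4.82023914e-04, -9.93749385e-01]]), 't': array([0.06983793, 0.57675784, 1.1987106 ])}
{'time': 0.1, 'qpos': array([-1.30902543e+00,  3.42645120e-01,  1.52487655e+00,  1.86501464e-05,
        1.27538731e+00, -1.45991405e-01]), 'qvel': array([ 1.38524382e-03, -5.96036187e-05, -1.30973101e-03,  7.16523282e-04,
        6.22078530e-04,  9.43659937e-04]), 'joint_efforts': array([ 3.46598266e-03, -4.32000089e+01, -2.44695979e+01,  7.19426712e-02,
        5.25610533e-02, -4.29287070e-05]), 'tool_pos': array([ 0.20813801, -0.48163088,  0.24013424]), 'tool_rot': array([-3.14029293e+00, -2.09135229e-04,  4.07756721e-01]), 'contact_force': array([-0.37883428, -1.01006196, -0.05855038]), 'torque': array([-0.00512149,  0.04438589, -0.00635782]), 'opening': 0.09180756357160458}
```

View pics/top0.png

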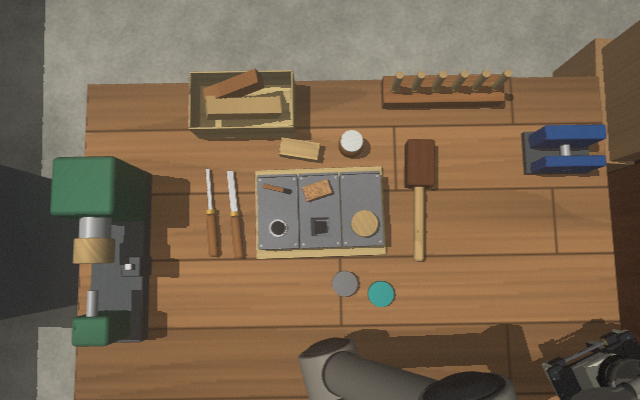

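View pics/side0.png

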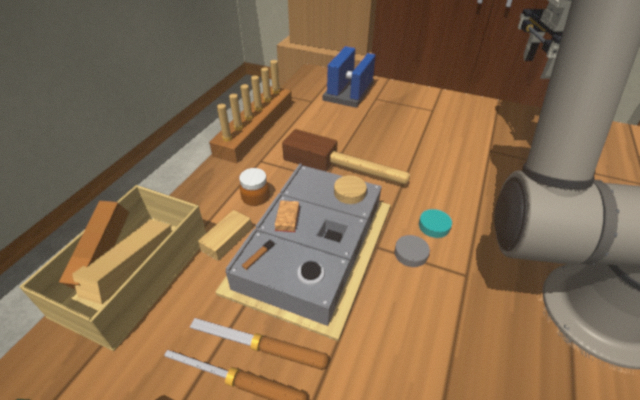

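The wooden disc is at top (364,223) on the right-hand box. The square well is at (320,227) and the start button at (278,228). The grey disc (345,284) and turquoise disc (381,294) lie on the bench and are look-alikes. The light-wood one on the lid is the disc meant. Next I'll measure it and check an enlarged crop.

```bash
cat > h.py <<'E'
from cell import robot
import numpy as np, cv2
def ray(n,uv,z,p=None):
    p=p or robot.camera_params(n); K,R,t=p["camera_matrix"],p["R"],p["t"]
    d=R.T@np.linalg.solve(K,[uv[0],uv[1],1.]); c=-R.T@t
    return c+d*(z-c[2])/d[2]
def proj(n,X,p=None):
    p=p or robot.camera_params(n); q=p["camera_matrix"]@(p["R"]@np.asarray(X,float)+p["t"]); return q[:2]/q[2]
def world(n,c,p=None):
    p=p or robot.camera_params(n); return p["R"].T@(np.asarray(c)-p["t"])
E
python3 - <<'E'
from h import *
for n in ["top","side"]:
    im=robot.read_camera(n)
    for l in ["disc","start_button_top","pulse_button_top","reset_box","pencil","sanding_block"]:
        print(n,l,[(round(d["score"],2),world(n,d["centre"]).round(4)) for d in robot.look_for(n,l)][:4])
    for l in ["disc","start_button_top"]:
      for d in robot.masks_of(n,l)[:3]:
        ys,xs=np.nonzero(d["mask"]); print(l,"mask",d["score"],xs.mean(),ys.mean(),xs.min(),xs.max(),ys.min(),ys.max())
    if n=="top":
        cv2.imwrite("pics/crop0.png",cv2.resize(im[160:265,245:395,::-1],None,fx=5,fy=5,interpolation=cv2.INTER_CUBIC))
E
```

```text
top disc [(0.97, array([0.3614, 0.0077, 0.0236])), (0.83, array([ 0.3353, -0.0899,  0.0257])), (0.71, array([ 0.5215, -0.0427,  0.0962]))]
top start_button_top [(0.7, array([0.5105, 0.1828, 0.0846])), (0.32, array([0.5299, 0.3747, 0.0232]))]
top pulse_button_top [(0.68, array([0.5134, 0.0713, 0.0533]))]
top reset_box [(0.92, array([ 0.58  , -0.0345,  0.0734]))]
top pencil [(0.5, array([0.6212, 0.1887, 0.0781]))]
top sanding_block [(0.86, array([0.6136, 0.0827, 0.0927]))]
disc mask 0.94 343.7159309021113 283.2303262955854 332 356 271 296
disc mask 0.8 363.71012006861065 223.073756432247 351 377 210 236
disc mask 0.73 379.98228346456693 293.2204724409449 367 392 281 305
side disc [(0.82, array([ 0.517 , -0.0337,  0.0878])), (0.81, array([0.3601, 0.0172, 0.0219])), (0.67, array([ 0.576 , -0.0206,  0.0752])), (0.58, array([ 0.325 , -0.0749,  0.0179]))]
side start_button_top [(0.7, array([0.5058, 0.192 , 0.0889]))]
side pulse_button_top [(0.49, array([0.5114, 0.0673, 0.0538])), (0.29, array([0.7286, 0.1356, 0.0349])), (0.16, array([ 0.5745, -0.0195,  0.0734]))]
side reset_box [(0.78, array([ 0.5755, -0.0243,  0.0734]))]
side pencil [(0.5, array([0.6156, 0.1895, 0.0787]))]
side sanding_block [(0.63, array([0.6093, 0.0907, 0.0976])), (0.29, array([0.5112, 0.0672, 0.0529]))]
disc mask 0.88 412.02577873254563 250.3372717508056 395 430 234 266
disc mask 0.73 434.732970027248 222.94550408719346 419 450 209 237
disc mask 0.73 310.44200626959247 270.01880877742946 301 320 261 279
start_button_top mask 0.68 310.39862542955325 269.72852233676974 301 319 261 279
```

View pics/crop0.png

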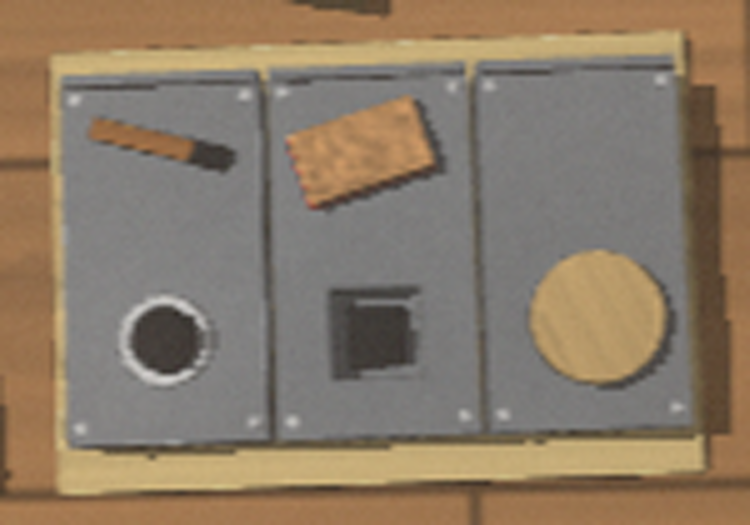

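```bash
python3 - <<'E'
from h import *
S=lambda u,v:(245+(u+.5)/5-.5,160+(v+.5)/5-.5)
pts={}
for k,uv,z in [("LF",(80,428),.072),("LF2",(254,421),.072),("MF",(292,421),.072),("MF2",(465,414),.072),("RF",(503,414),.072),("RF2",(677,407),.072),("LB",(74,99),.072),("LB2",(245,94),.072),("MB",(281,91),.072),("MB2",(453,87),.072),("RB",(489,85),.072),("RB2",(661,79),.072),("start",(166,340),.086),("disc",(599,317),.094),("sq",(375,333),.072)]:
    pts[k]=ray("top",S(*uv),z); print(k,pts[k].round(4))
for b in "LMR":
    c=(pts[b+"F"]+pts[b+"F2"]+pts[b+"B"]+pts[b+"B2"])/4
    d=(pts[b+"B"]+pts[b+"B2"]-pts[b+"F"]-pts[b+"F2"]); print(b,c.round(4),np.arctan2(d[1],d[0]),np.linalg.norm(d)/2)
d=pts["LF"]+pts["LB"]-pts["RF2"]-pts["RB2"];print("yaw y",np.arctan2(-d[0],d[1]))
m=robot.observe();print(m["tool_pos"],m["tool_rot"])
p=robot.camera_params("wrist");print(p, -p["R"].T@p["t"])
E
```

```text
LF [0.4704 0.2297 0.072 ]
LF2 [0.4725 0.1374 0.072 ]
MF [0.4722 0.1173 0.072 ]
MF2 [0.4743 0.0256 0.072 ]
RF [0.474  0.0054 0.072 ]
RF2 [ 0.4762 -0.0869  0.072 ]
LB [0.647  0.2328 0.072 ]
LB2 [0.6482 0.1406 0.072 ]
MB [0.6495 0.1212 0.072 ]
MB2 [0.6501 0.0285 0.072 ]
RB [0.6509 0.0091 0.072 ]
RB2 [ 0.6526 -0.0837  0.072 ]
start [0.5154 0.1824 0.086 ]
disc [ 0.5231 -0.0448  0.094 ]
sq [0.5181 0.0726 0.072 ]
L [0.5595 0.1851 0.072 ] 0.01777524818751437 0.17618398526960272
M [0.5615 0.0731 0.072 ] 0.019343203342143376 0.17656814758839545
R [ 0.5634 -0.039   0.072 ] 0.019393011269021126 0.17666999698582597
yaw y 0.017955222167853887
[ 0.20821893 -0.48194167  0.24073028] [3.14153609e+00 2.42423547e-05 4.07810146e-01]
{'camera_matrix': array([[343.08706575,   0.        , 328.61045113],
       [  0.        , 343.08706575, 202.18510886],
       [  0.        ,   0.        ,   1.        ]]), 'R': array([[ 3.95686116e-01, -9.18385318e-01,  9.51917681e-04],
       [-8.90197438e-01, -3.83286130e-01,  2.46252438e-01],
       [-2.25789767e-01, -9.82860656e-02, -9.69205257e-01]]), 't': array([-0.52555077, -0.02835161,  0.39048207])} [ 0.27088147 -0.45514594  0.38593921]
```

```bash
python3 -m creep '[[[39.5,-30.5,-1,0,0,22.3,-0.3],[39.5,-30.5,-1,0,0,22.3,-0.3],[39.5,-30.5,-1,0,0,22.3,-0.3],[39.5,-30.5,-1,0,0,22.3,-0.3],[39.5,-30.5,-1,0,0,22.3,-0.3],[39.5,-30.5,-1,0,0,22.3,-0.3],[39.5,-30.5,-1,0,0,22.3,-0.3],[39.5,-30.5,-1,0,0,22.3,-0.3]]]'
```

```text
time: 1.8
tool_pos: [0.4013, -0.1325, 0.2491]
tool_rot: [3.141, -0.001, 0.018]
contact_force: [1.0, -0.7, -0.5]
opening: 0.034
```

```bash
python3 -m creep '[[[4.9,-8.7,0,0,0,0,-0.3],[4.9,-8.7,0,0,0,0,-0.3],[4.9,-8.7,0,0,0,0,-0.3],[4.9,-8.7,0,0,0,0,-0.3],[4.9,-8.7,0,0,0,0,-0.3]]]'
python3 - <<'E'
from h import *
o=robot.observe();print(o["tool_pos"],o["qvel"].round(4),o["opening"])
p=robot.camera_params("wrist")
im=robot.read_camera("wrist"); cv2.imwrite("pics/w0.png",im[:,:,::-1])
for l in ["disc","start_button_top","pulse_button_top"]:
    for d in robot.look_for("wrist",l)[:3]: print(l,round(d["score"],2),world("wrist",d["centre"],p).round(4))
    for d in robot.masks_of("wrist",l)[:2]:
        ys,xs=np.nonzero(d["mask"]); print("mask",d["score"],xs.mean(),ys.mean())
E
```

```text
time: 2.3
tool_pos: [0.4483, -0.0453, 0.249]
tool_rot: [3.141, -0.0, 0.018]
contact_force: [-0.3, 0.1, -0.6]
opening: 0.0319
[ 0.448339   -0.04528532  0.24897866] [-0.0264 -0.0051  0.0025  0.0015  0.0001  0.0016] 0.0319227965230888
disc 0.73 [ 0.3868 -0.0028  0.0215]
disc 0.68 [ 0.3568 -0.0785  0.0242]
disc 0.56 [ 0.5249 -0.0426  0.0958]
mask 0.95 289.273374888691 234.1959038290294
mask 0.67 352.4221014492754 264.1268115942029
start_button_top 0.56 [0.5198 0.1807 0.0842]
mask 0.66 67.80166270783847 110.57600950118764
pulse_button_top 0.87 [0.5194 0.0719 0.055 ]
pulse_button_top 0.42 [0.4822 0.292  0.0207]
mask 0.74 207.69837398373983 110.67886178861788
mask 0.72 67.73952641165756 110.46569520340012
```

View pics/w0.png

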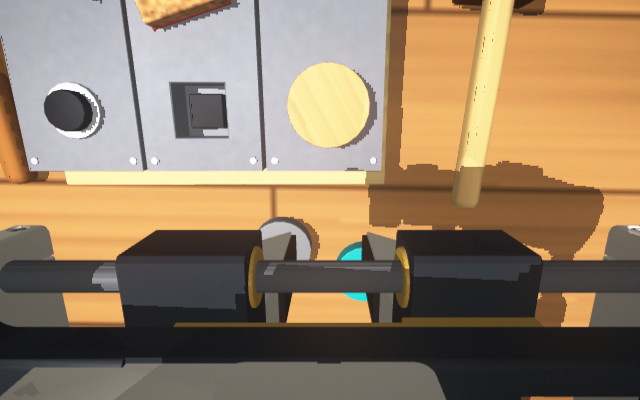

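The wrist view shows the disc at (328,105), start button at (68,110), square well at (198,110), with a row of screws at about v=160. I'll compare its positions with the top camera.

```bash
python3 - <<'E'
from h import *
for k,uv,z in [("LF",(35,160.5),.072),("RF",(275,160.5),.072),("RF2",(373.5,160.5),.072),("start",(67.8,110.5),.086),("disc",(328.5,104.5),.094),("sqwell",(198,110),.072)]:
    print(k,ray("wrist",uv,z).round(4))
E
```

```text
LF [0.4711 0.2312 0.072 ]
RF [0.4746 0.0058 0.072 ]
RF2 [ 0.4761 -0.0868  0.072 ]
start [0.5171 0.1824 0.086 ]
disc [ 0.5254 -0.0437  0.094 ]
sqwell [0.5194 0.0746 0.072 ]
```

```bash
python3 -m creep '[[[0,0,5,0,0,0,-0.3],[0,0,10,0,0,0,-0.3],[0,0,14,0,0,0,-0.3],[0,0,15.8,0,0,0,-0.3],[0,0,15.8,0,0,0,-0.3],[0,0,15.8,0,0,0,-0.3]]]'
```

```text
time: 3.25
tool_pos: [0.4491, -0.0458, 0.0916]
tool_rot: [3.141, -0.001, 0.016]
contact_force: [0.7, -0.5, -0.0]
opening: 0.032
```

```bash
python3 - <<'E'
from h import *
im=robot.read_camera("side"); cv2.imwrite("pics/s1.png",cv2.resize(im[100:320,220:480,::-1],None,fx=3,fy=2.7))
E
```

```text
(no output)
```

View pics/s1.png

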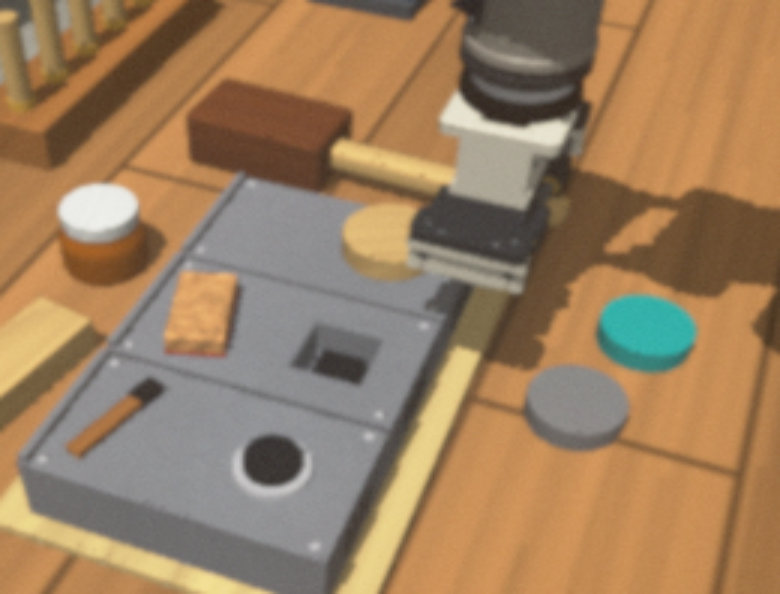

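```bash
python3 -m creep '[[[1.5,0,0,0,0,0,-0.3],[2.5,0,0,0,0,0,-0.3],[3,0,0,0,0,0,-0.3],[3.4,0,0,0,0,0,-0.3],[3.8,0,0,0,0,0,-0.3],[4.2,0,0,0,0,0,-0.3],[4.6,0,0,0,0,0,-0.3],[5,0,0,0,0,0,-0.3]]]'; python3 - <<'E'
from h import *
im=robot.read_camera("top")
for d in robot.masks_of("top","disc")[:3]:
    ys,xs=np.nonzero(d["mask"]); print(d["score"],xs.mean(),ys.mean(),ray("top",(xs.mean(),ys.mean()),.094).round(4))
im=robot.read_camera("wrist"); cv2.imwrite("pics/w2.png",im[:,:,::-1])
E
```

```text
time: 4.1
tool_pos: [0.4998, -0.045, 0.0924]
tool_rot: [3.14, -0.003, 0.016]
contact_force: [0.1, 0.0, 1.1]
opening: 0.0327
0.62 333.5128205128205 280.64102564102564 [0.3757 0.0387 0.094 ]
```

View pics/w2.png

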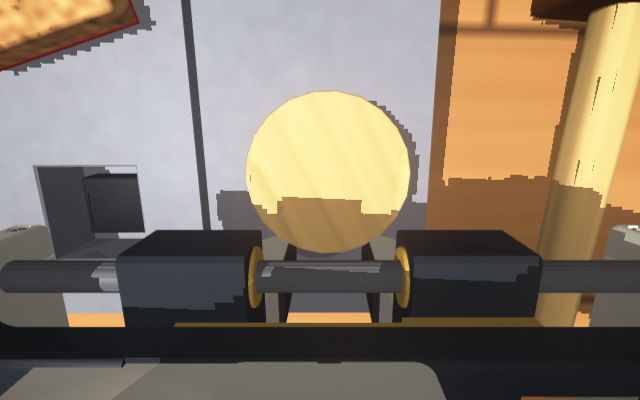

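The disc sits squarely between the fingers, centre (328,172), and moves along with them. I'll keep pushing.

```bash
python3 -m creep '[[[0.7,0,0,0,0,0,-0.3],[1.4,0,0,0,0,0,-0.3],[2.1,0,0,0,0,0,-0.3],[2.8,0,0,0,0,0,-0.3],[3.5,0,0,0,0,0,-0.3],[4.2,0,0,0,0,0,-0.3],[4.9,0,0,0,0,0,-0.3],[5.3,0,0,0,0,0,-0.3]]]'; python3 - <<'E'
from h import *
im=robot.read_camera("wrist"); cv2.imwrite("pics/w3.png",im[:,:,::-1])
E
```

```text
time: 5.05
tool_pos: [0.5536, -0.0442, 0.0924]
tool_rot: [3.14, -0.003, 0.017]
contact_force: [0.3, -0.4, -0.8]
opening: 0.0317
```

View pics/w3.png

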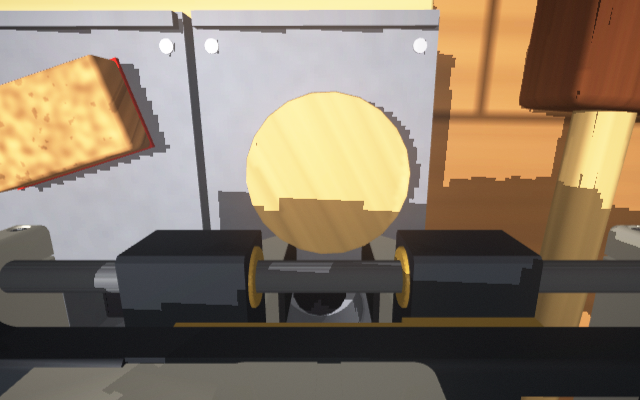

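```bash
python3 -m creep '[[[-1,0,0,0,0,0,-0.3],[-2.5,0,0,0,0,0,-0.3],[-3.5,0,-2,0,0,0,-0.3],[-7,0,-6,0,0,0,-1],[-10,0,-10,0,0,0,-1],[-10.5,0,-11,0,0,0,-1],[-10.5,0,-11,0,0,0,-1],[-10.5,0,-11,0,0,0,-1]]]'; python3 - <<'E'
from h import *
p=robot.camera_params("wrist")
im=robot.read_camera("wrist"); cv2.imwrite("pics/w4.png",im[:,:,::-1])
for n in ["wrist","top","side"]:
  if n!="wrist": im=robot.read_camera(n); cv2.imwrite(f"pics/{n}4.png",im[:,:,::-1])
  for l in ["disc","reset_button_top"]:
    for d in robot.look_for(n,l)[:4]: print(n,l,round(d["score"],2),world(n,d["centre"]).round(4))
E
```

```text
time: 5.9
tool_pos: [0.4486, -0.0458, 0.2014]
tool_rot: [3.14, -0.004, 0.016]
contact_force: [-0.2, -0.1, -0.0]
opening: 0.001
wrist disc 0.9 [ 0.576  -0.0423  0.0938]
wrist reset_button_top 0.73 [ 0.5223 -0.0396  0.0519]
top disc 0.87 [ 0.3353 -0.0878  0.0233]
top disc 0.78 [ 0.5959 -0.0421  0.0955]
top disc 0.65 [0.5298 0.3737 0.0215]
top disc 0.6 [0.3667 0.0231 0.0193]
top reset_button_top 0.57 [0.7375 0.1242 0.0354]
side disc 0.86 [ 0.5887 -0.0332  0.0886]
side disc 0.86 [ 0.3327 -0.0725  0.0217]
side disc 0.82 [0.3581 0.0171 0.025 ]
side reset_button_top 0.49 [ 0.5254 -0.0268  0.073 ]
side reset_button_top 0.43 [ 0.5176 -0.042   0.0518]
```

View pics/w4.png

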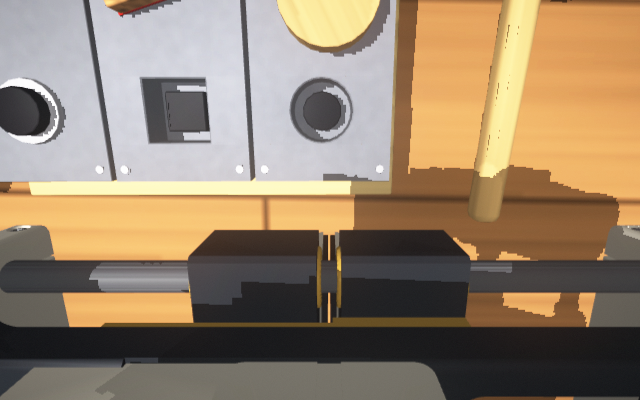

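View pics/top4.png

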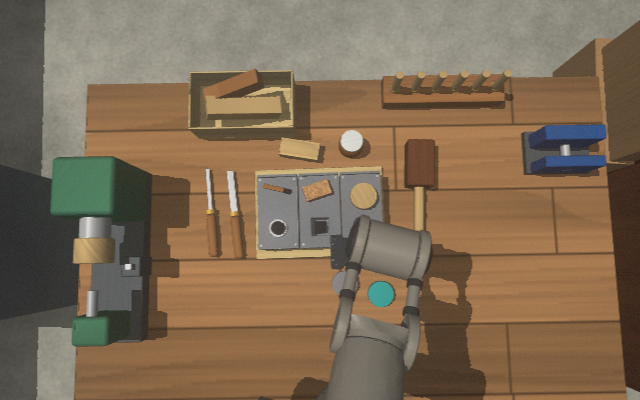

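```bash
python3 - <<'E'
from h import *
im=robot.read_camera("wrist")
for d in robot.masks_of("wrist","reset_button_top")[:2]:
    ys,xs=np.nonzero(d["mask"]);print(d["score"],xs.min(),xs.max(),ys.min(),ys.max(),xs.mean(),ys.mean(),ray("wrist",(xs.mean(),ys.mean()),.054).round(4))
for n,uv,z in [("rim",(321,110),.072),("L",(290.5,110),.072),("R",(352,110),.072),("T",(321,78),.072),("B",(321,142),.072),("RF",(264.5,170),.072),("RF2",(379.5,169.5),.072)]: print(n,ray("wrist",uv,z).round(4))
cv2.imwrite("pics/c5.png",cv2.resize(im[60:190,240:420,::-1],None,fx=4,fy=4,interpolation=cv2.INTER_NEAREST))
E
```

```text
0.89 303 340 92 130 322.0132042253521 110.7350352112676 [ 0.5206 -0.0389  0.054 ]
rim [ 0.5208 -0.0384  0.072 ]
L [ 0.5205 -0.0148  0.072 ]
R [ 0.5212 -0.0625  0.072 ]
T [ 0.5443 -0.0382  0.072 ]
B [ 0.4963 -0.0387  0.072 ]
RF [0.4733 0.0067 0.072 ]
RF2 [ 0.4751 -0.0862  0.072 ]
```

View pics/c5.png

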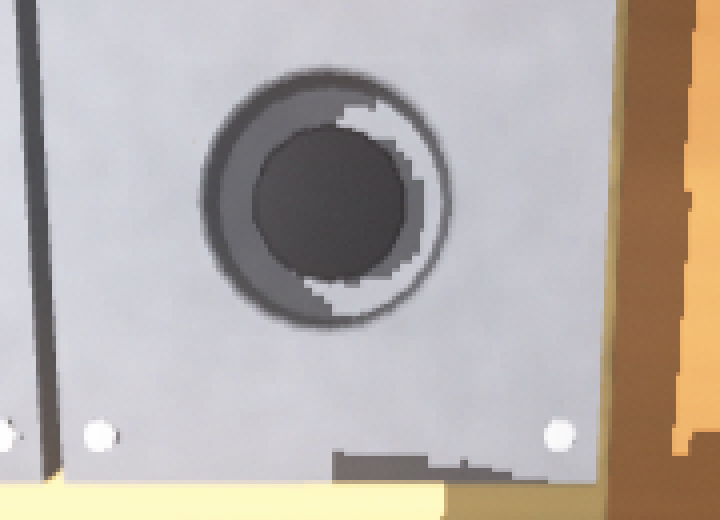

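The well centre comes out at (0.520, -0.039) and the disc is about 75 mm away from it. Next I'll move over the well with the fingers shut.

```bash
python3 -m creep '[[[4,-0.4,0,0,0,0,-1],[7.1,-0.6,0,0,0,0,-1],[7.1,-0.6,5,0,0,0,-1],[7.1,-0.6,8,0,0,0,-1],[7.1,-0.6,9.5,0,0,0,-1],[7.1,-0.6,9.5,0,0,0,-1],[7.1,-0.6,9.5,0,0,0,-1]]]'; python3 - <<'E'
from h import *
print(robot.observe()["tool_pos"],robot.observe()["tool_rot"])
im=robot.read_camera("side"); cv2.imwrite("pics/s6.png",cv2.resize(im[140:260,280:430,::-1],None,fx=5,fy=5,interpolation=cv2.INTER_CUBIC))
for X in [(.520,-.039,.072),(.5203,-.039,.09)]: print(proj("side",X))
E
```

```text
time: 7.15
tool_pos: [0.5201, -0.0388, 0.1075]
tool_rot: [3.14, -0.004, 0.017]
contact_force: [-0.2, -0.5, 0.7]
opening: 0.0004
[ 0.52010274 -0.0388035   0.10749252] [ 3.14021193 -0.00392987  0.01659884]
[348.26095043 193.81244927]
[348.6283372  187.60938605]
```

View pics/s6.png

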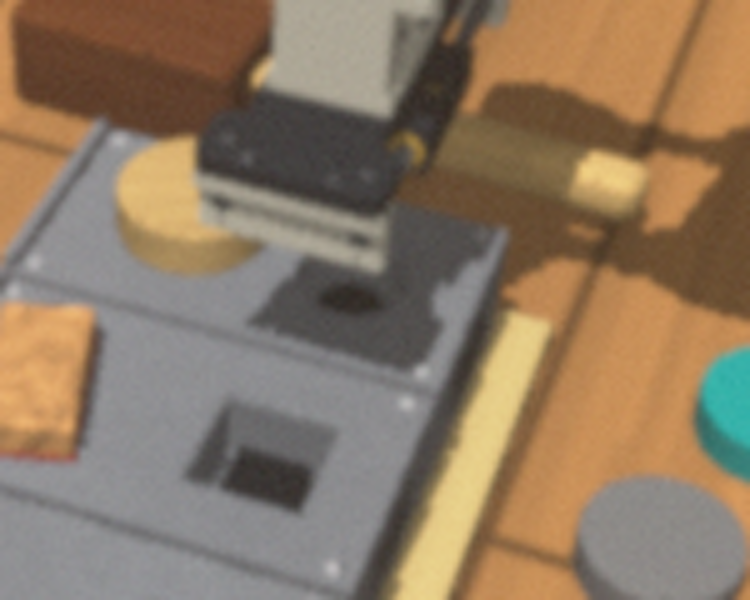

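```bash
python3 -m creep '[[[0,0,1,0,0,0,-1],[0,0,1.8,0,0,0,-1],[0,0,2.3,0,0,0,-1],[0,0,2.6,0,0,0,-1],[0,0,2.9,0,0,0,-1],[0,0,2.9,0,0,0,-1]]]'
```

```text
time: 7.8
tool_pos: [0.5205, -0.0389, 0.0788]
tool_rot: [3.14, -0.005, 0.017]
contact_force: [0.7, 0.3, -0.2]
opening: 0.0002
```

```bash
python3 -m creep '[[[0,0,0.5,0,0,0,-1],[0,0,1,0,0,0,-1],[0,0,1.2,0,0,0,-1],[0,0,1.4,0,0,0,-1],[0,0,1.5,0,0,0,-1],[0,0,1.5,0,0,0,-1]]]'
```

```text
time: 8.4
tool_pos: [0.5205, -0.0389, 0.0636]
tool_rot: [3.14, -0.005, 0.017]
contact_force: [0.1, 0.7, -0.2]
opening: 0.0006
```

```bash
python3 -m creep '[[[0,0,0.1,0,0,0,-1],[0,0,0.2,0,0,0,-1],[0,0,0.2,0,0,0,-1]]]'
```

```text
time: 8.7
tool_pos: [0.5206, -0.0389, 0.0622]
tool_rot: [3.14, -0.005, 0.017]
contact_force: [-0.9, 0.1, 7.7]
opening: 0.0008
```

```bash
python3 -m creep '[[[0,0,0.1,0,0,0,-1],[0,0,0.15,0,0,0,-1],[0,0,0.15,0,0,0,-1]]]'
```

```text
time: 9.0
tool_pos: [0.5206, -0.0389, 0.0621]
tool_rot: [3.14, -0.006, 0.017]
contact_force: [-5.0, 1.3, 14.0]
opening: 0.0003
```

It bottomed out: 14 N with no more movement, at TCP z 0.0621, where 0.062 was expected. I'll withdraw and check.

```bash
python3 -m creep '[[[0,0,-1,0,0,0,-1],[0,0,-3,0,0,0,-1],[0,0,-5,0,0,0,-1],[-3,0,-9,0,0,0,-1],[-6,0,-12,0,0,0,-1],[-7,0,-14,0,0,0,-1],[-7,0,-14,0,0,0,-1],[-7,0,-14,0,0,0,-1]]]'; python3 - <<'E'
from h import *
im=robot.read_camera("wrist"); cv2.imwrite("pics/w7.png",im[:,:,::-1])
for l,z in [("reset_button_top",.048),("start_button_top",.086)]:
  for d in robot.masks_of("wrist",l)[:2]:
    ys,xs=np.nonzero(d["mask"]);print(l,d["score"],np.ptp(xs)+1,np.ptp(ys)+1,ray("wrist",(xs.mean(),ys.mean()),z).round(4))
  for d in robot.look_for("wrist",l)[:2]: print(world("wrist",d["centre"]).round(4),d["score"])
E
```

```text
time: 9.8
tool_pos: [0.4502, -0.0399, 0.2019]
tool_rot: [3.139, -0.007, 0.017]
contact_force: [-0.6, 0.9, -0.2]
opening: 0.0005
reset_button_top 0.63 37 38 [ 0.5198 -0.0383  0.048 ]
[ 0.5248 -0.0402  0.0468] 0.79
[0.5171 0.1813 0.0845] 0.79
```

View pics/w7.png

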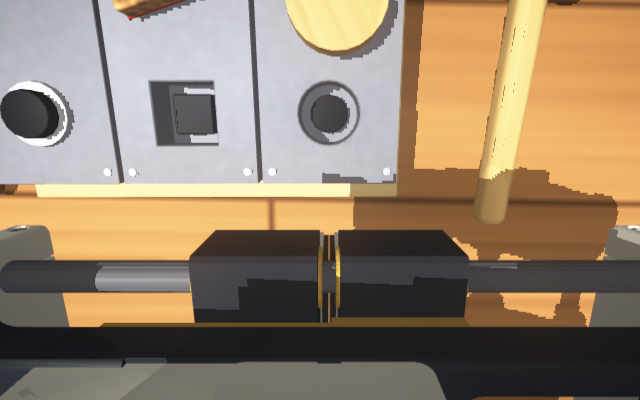

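```bash
python3 -m creep '[[[2,-5,0,0,0,0,-1],[4,-10,0,0,0,0,-1],[6,-15,0,0,0,0,-1],[7,-20,0,0,0,0,-1],[7,-22.3,0,0,0,0,-1],[7,-22.3,4,0,0,0,-1],[7,-22.3,7.5,0,0,0,-1],[7,-22.3,8,0,0,0,-1]]]'; python3 -m creep '[[[0,0,0,0,0,0,-1]]]'; python3 - <<'E'
from h import *
im=robot.read_camera("side"); cv2.imwrite("pics/s8.png",cv2.resize(im[180:320,220:400,::-1],None,fx=4,fy=4,interpolation=cv2.INTER_CUBIC))
E
```

```text
time: 10.85
tool_pos: [0.5134, 0.1842, 0.1158]
tool_rot: [3.138, 0.006, 0.018]
contact_force: [0.3, -0.1, 0.1]
opening: 0.0001
time: 10.95
tool_pos: [0.5134, 0.1841, 0.1152]
tool_rot: [3.138, 0.008, 0.018]
contact_force: [0.1, -0.6, 0.2]
opening: 0.0006
```

View pics/s8.png

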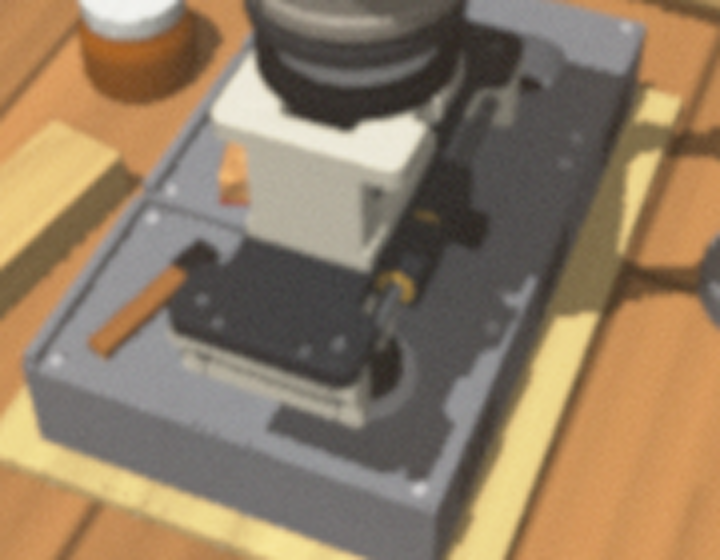

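```bash
python3 -m creep '[[[0.3,0,0.5,0,0,0,-1],[0.3,0,1.2,0,0,0,-1],[0.3,0,1.6,0,0,0,-1],[0.3,0,1.9,0,0,0,-1],[0.3,0,2.1,0,0,0,-1],[0.3,0,2.2,0,0,0,-1],[0.3,0,2.2,0,0,0,-1]]]'
```

```text
time: 11.7
tool_pos: [0.5167, 0.184, 0.0943]
tool_rot: [3.138, 0.006, 0.018]
contact_force: [-0.2, -1.1, 7.2]
opening: 0.0007
```

```bash
python3 -m creep '[[[0,0,0.1,0,0,0,-1],[0,0,0.15,0,0,0,-1],[0,0,0.15,0,0,0,-1]]]'
```

```text
time: 12.0
tool_pos: [0.5168, 0.1839, 0.0942]
tool_rot: [3.138, 0.005, 0.018]
contact_force: [-2.6, -1.4, 11.6]
opening: -0.0
```

The start button bottomed too: 11.6 N with no more movement, at TCP z 0.0942. I'll release it and withdraw to the front for a final look.

```bash
python3 -m creep '[[[0,0,-1,0,0,0,-1],[0,0,-3,0,0,0,-1],[-2,3,-7,0,0,0,-1],[-5,6,-11,0,0,0,-1],[-8,9,-14,0,0,0,-1],[-8,10,-15,0,0,0,-1],[-8,10,-15,0,0,0,-1],[-8,10,-15,0,0,0,-1]]]'; python3 - <<'E'
from h import *
for n in ["wrist","top","side"]:
  im=robot.read_camera(n); cv2.imwrite(f"pics/{n}9.png",im[:,:,::-1])
  for l in ["disc","reset_button_top","start_button_top","pulse_button_top","pencil","sanding_block"]:
    for d in robot.look_for(n,l)[:3]: print(n,l,round(d["score"],2),world(n,d["centre"]).round(4))
E
```

```text
time: 12.8
tool_pos: [0.4394, 0.0832, 0.2449]
tool_rot: [3.139, 0.004, 0.017]
contact_force: [-1.0, 0.2, -0.2]
opening: 0.0003
wrist disc 0.69 [ 0.5794 -0.0355  0.0945]
wrist disc 0.63 [0.3863 0.0122 0.0222]
wrist disc 0.62 [ 0.3579 -0.0921  0.0204]
wrist reset_button_top 0.62 [ 0.5251 -0.0354  0.0488]
wrist start_button_top 0.86 [0.5177 0.1853 0.0805]
wrist start_button_top 0.65 [0.5927 0.0995 0.0837]
wrist pulse_button_top 0.86 [0.5153 0.0718 0.0556]
wrist sanding_block 0.72 [0.592  0.1024 0.0876]
wrist sanding_block 0.55 [ 0.5269 -0.0354  0.0728]
top disc 0.77 [ 0.5947 -0.0419  0.0948]
top disc 0.76 [ 0.3355 -0.0923  0.0223]
top disc 0.54 [0.5395 0.3118 0.0232]
top pencil 0.67 [ 0.5198 -0.0382  0.0504]
top pencil 0.53 [0.6243 0.188  0.0788]
top sanding_block 0.96 [0.6142 0.0816 0.0906]
side disc 0.64 [0.3572 0.0165 0.0249]
side disc 0.57 [ 0.3299 -0.0735  0.0229]
side disc 0.56 [ 0.591  -0.0311  0.0872]
side reset_button_top 0.74 [ 0.528  -0.0198  0.073 ]
side reset_button_top 0.69 [0.5088 0.0678 0.0557]
side start_button_top 0.81 [0.5056 0.1859 0.086 ]
side pulse_button_top 0.43 [0.5112 0.0651 0.0538]
side pencil 0.74 [0.6196 0.1865 0.0804]
side pencil 0.68 [ 0.5893 -0.0313  0.0898]
side sanding_block 0.83 [0.6083 0.0891 0.092 ]
side sanding_block 0.45 [0.5096 0.068  0.0545]
```

View pics/wrist9.png

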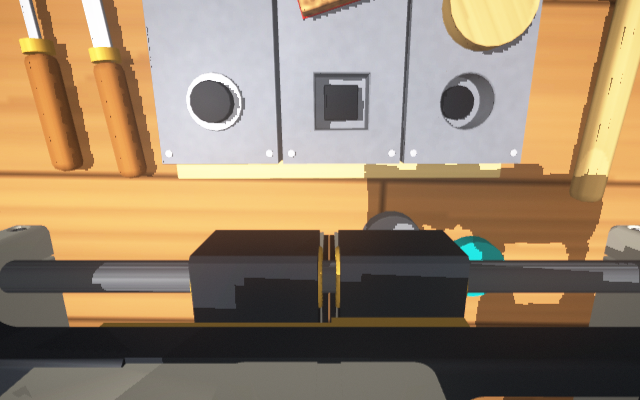

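View pics/side9.png

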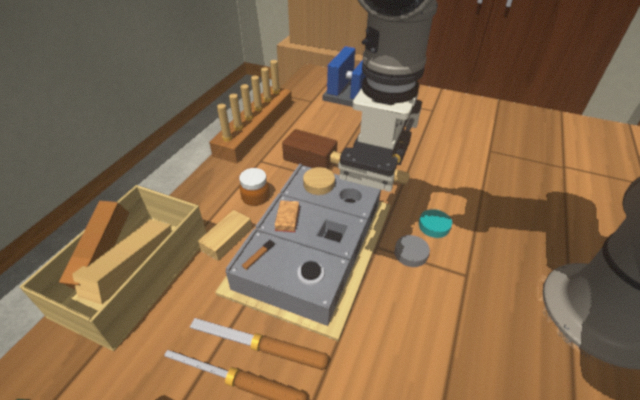

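The side view shows the disc flat at (319,181), well behind the clear well at (350,195). The start button at (311,271) is out again, and nothing else has moved.

```bash
python3 -c "
from cell import robot
print(robot.hand_in())"
```

```text
the job is handed in; nothing more can be done
None
```

I carried out all the steps and handed the job in at about 13 s; the hand-in gives no verdict.

- **Disc:** I pushed it along the lid with the partly open fingertips until it lay about 75 mm behind the centre of the round well (57 mm needed). It was never gripped or lifted.
- **Reset button:** I pressed it with the fingers shut until it stopped at 14 N, with the tool at 62.1 mm (62 mm expected). After I withdrew, the wrist detector put its top at about 47–49 mm, which fits fully down (48 mm).
- **Start button:** I pressed it after the reset button until it stopped at 11.6 N, with the tool at 94.2 mm (94 mm expected), then released it. The square-well button was not touched.

**Last checks:** the disc lies flat on the lid, the arm is clear, and by eye no bystander has moved. In the detector readings, the pencil and sanding block are within a few mm of where they were.

**Disagreements:**
- The last readings of the start button's top differ: 86 mm from the side camera (fully out) and 80.5 mm from the wrist camera (which would be in). In the pictures it looks out, and it springs back by itself.
- The side camera also gave one reset reading at lid height, about 73 mm. I took this to be the rim of the well, not the button.

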